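# Dam the casting tray at its station

### The arm

A 6-joint arm with a two-finger parallel gripper is mounted at the origin on a cart in front of the work surface, level with it; the furniture and walls round the work are solid. World frame = base frame: x ahead of the robot, y to its left, z up, the work surface at z = 0. Lengths are in m, angles in degrees, forces in N, time in s.
With the tool pointing down it reaches from about 0.35 to 0.725 m from the base axis. Payload 6 kg.
Tool frame: the origin (TCP) lies at the very end of the fingers, on their centre line; the grasp point (between the pads) lies 19 mm behind it (hold_point_z is the distance from the TCP to the grasp point, in m); z points along the fingers, y is the line along which they close (so a half turn about z gives the same grasp; the last joint's range is limited). The gripper opens to 85 mm and grips with 20 to 120 N. Pads are 22 mm wide; open, the fingers measure 114 mm over their backs; the gripper's body (76 mm by 85 mm) begins 54 mm behind the grasp point. The pads swing forward as they close: fully open they stand 13 mm farther back than shut.
Start: joints at [84.494, 2.303, 4.859, 0, -92.561, -19.12], TCP at [0.25, 0.545, 0.231] pointing down, gripper open.
Joint ranges: [-146.85, 146.85], [-73.84, 115.35], [-62.03, 85.46], [-188.31, 113.3], [-161.28, -10.13], [-171.36, 171.36]. Speed limits (degrees/s): [147.25, 147.25, 172.46, 180, 180, 180].

### API

Orientations are given as [roll, pitch, yaw] about the fixed x, y, z axes, in that order (R = Rz(yaw) Ry(pitch) Rx(roll)).
In Python, from workcell import * gives the robot as it stands.
- The arm moves only by the shell command python3 -m creep 'ROWS' [FORCE]. ROWS is text: rows parted by semicolons, each of 7 numbers parted by spaces: the turn, a rotation vector about the tool's x, y, z scaled (see below), then the shift along the tool's x, y, z scaled (see below), then the opening, from -1 (shut) to 1 (fully open). A call has 1 to 20 rows; each row is the pose to reach, as a shift and turn from the pose commanded when the call began, along the tool's axes at that moment, turning the shorter way round; what a row does not reach only later rows make up. The controller multiplies each number of a shift by 75 cm and each number of a turn by pi rad. A row lasts 1/8 s, in which the tool goes at most 62.5 mm and 10.7 degrees, less where a joint would pass 70% of its speed; a pose out of reach is approached as far as the arm can. A call with a number of a shift or a turn outside -1 to 1 is refused whole. A call with a gripper value outside its range is refused whole. The fingers move at their own pace and stop on an object; FORCE is the grip in N (left out, the last holds). Time passes only in rows, so rows that repeat a pose let the fingers close. It gives the time, the measured TCP pose, the force, the opening and the grip force at its end, in the units of the state.
- state(): the state, without advancing time (a new reading comes with each control period).
- read_camera(name): name is "scene" or "top" or "wrist"; returns a dict with "image" (384x512x3 uint8, blue, green, red), "fovy" (degrees; the focal length in pixels is half the picture's height over the tangent of half this angle, whatever the lens; pixels are square), "cx", "cy" (the principal point, pixels), "rvec" (rotation vector, rad) and "tvec" (3), from world to camera coordinates, as OpenCV has them. Camera axes: x right, y down, z forward; pixel columns grow to the right and rows downward; lengths in m; the calibration is good to about 2 mm. The wrist camera is an equidistant fisheye: a pixel r from the principal point sees the ray r / f radians off the axis. A picture is of the moment at which its call begins. There is no depth.
- sign_off(): hands the job in; it is judged then, once.
The state is a dict: "time": time; "q": joint angles; "qvel": joint speeds; "effort": joint torques, N m; "ee_pos": TCP position; "orientation": TCP orientation; "contact_force": force on the tool from outside, world axes, zero at the start; "torque": the same for the moment, N m; "width": finger opening in m; "grasp_force": force on a finger pad.
Only numpy, scipy, OpenCV 4.12 (cv2) and the standard library are available. Lean on these libraries where they do the work, as an engineer would, in place of code of your own. Each camera call takes 0.05 s, during which the arm holds its last target. There are 200 camera calls.

### The job

Push the carrier with the gel casting tray along its rail, toward the end of the rail on the robot's left, until it is fully home against the end stop. Then slide the loose steel dam bar across the worktop flush against the tray's open end facing the robot, so that it stands upright and closes the whole mouth, and leave it there; do not disturb the other things on the bench.

Things in the scene. Friction and masses are not known exactly. Their poses are not given: they have to be found in the camera images.
- rail: Fixed slide rail on the worktop, 270 mm long along its own y (+y: to the robot's left), foot 40 mm wide, steel bar 14 mm wide with top at 16 mm. A dark end stop, 34 mm wide, 33 high, stands from y = +100 to +113 mm; the other end has only a low cap, no higher than the bar. Origin: centre of its underside. x points away from the robot.
- carrier (a joint): Travel of the aluminium carrier along the rail's +y, in m. 0 = shoe centre at rail y = -70 mm; 0.140 = home in the casting station, the shoe's end against the end stop (shoe centre at rail y = +70 mm). It slides with about 3 N and stays where it is left.
- shoe (a point): Centre of the top of the carrier's shoe, the block that rides on the rail: 38 mm (x) by 60 mm (y), its solid flat ends reach from 21 to 38 mm above the worktop. A round post stands on it, 20 mm wide, top at 66 mm above the worktop. Axes as the rail's.
- tray_mouth (a point): Middle of the lower edge of the tray's open end facing the robot, 8 mm above the worktop. The clear tray moves with the carrier: 80 (x) by 90 mm (y), floor 4 mm, side walls 4 mm thick, 26 mm tall, their flat ends in this end plane at y = -43 and +43 mm. Axes as the rail's: -x points out of the mouth, y along it. A bar touching it has its centre at x = -12 mm. The platform below ends 4 mm behind.
- dam: Loose plain steel dam bar, straight: 24 mm (x) by 140 mm (y, its length) by 28 mm high, 0.25 kg, standing on the worktop in front of the rail. Origin: centre of its underside. Either long side may face the tray.
- beaker: Bystander, to be left alone: empty clear beaker, 55 mm wide, 70 tall. Origin: centre of its underside.
- dropper: Bystander, to be left alone: brown dropper bottle with black teat, 33 mm wide, 102 tall. Origin: centre of its underside.
- petri: Bystander, to be left alone: closed petri dish, 59 mm wide, 15 high. Origin: centre of its underside.
- tube: Bystander, to be left alone: capped centrifuge tube lying on its side, 119 mm long, 20 thick. Origin: centre of its underside.
- marker: Bystander, to be left alone: white marker pen with black cap, 134 mm long, 15 thick. Origin: centre of its underside.

How it is judged:
By the outcome, as a careful person would: the job done as asked, in the order asked, and still so for the second after the job is handed in, with the robot touching nothing.
It also fails if it takes over 58 s, if anything falls off the work surface, if the arm or the gripper's body presses on something with over 40 N, if the wrist force passes 120 N, or if a joint passes its speed limit or range.

## Working session

There is one attempt and no reset: what is moved stays moved. The work goes in short steps, Python scripts to look and compute and a shell command to move; the robot and the scene stay as the last step left them, time stands still between calls to the robot, and variables do not carry over. Pictures are saved under pics/ and viewed, at most 12 in all, crops included, and the job is handed in when it is done.

```bash
mkdir -p pics; cat > h.py <<'E'
from workcell import *
import numpy as np, cv2, pickle
def shot(n,name):
    c=read_camera(n); cv2.imwrite(f'pics/{name}.png',c['image']); pickle.dump(c,open(f'pics/{name}.pkl','wb')); return c
def ld(name): return pickle.load(open(f'pics/{name}.pkl','rb'))
def ray(c,u,v):
    f=c['image'].shape[0]/2/np.tan(np.radians(c['fovy'])/2)
    R=cv2.Rodrigues(np.array(c['rvec'],float))[0]; t=np.array(c['tvec'],float).ravel()
    return -R.T@t, R.T@np.array([(u-c['cx'])/f,(v-c['cy'])/f,1.])
def onz(c,u,v,z):
    o,d=ray(c,u,v); return o+d*(z-o[2])/d[2]
def pix(c,p):
    f=c['image'].shape[0]/2/np.tan(np.radians(c['fovy'])/2)
    R=cv2.Rodrigues(np.array(c['rvec'],float))[0]; q=R@np.array(p)+np.array(c['tvec']).ravel()
    return q[:2]/q[2]*f+np.array([c['cx'],c['cy']])
E
python3 - <<'E'
from h import *
for n in('top','scene'):
    c=shot(n,n+'0'); print(n,c['fovy'],ray(c,256,192))
t=ld('top0')['image']; cv2.imwrite('pics/top0b.png',cv2.resize(t,None,fx=1.5625,fy=1.5625,interpolation=cv2.INTER_CUBIC))
print(state())
E
```

```text
top 44.18104797715699 (array([0.25893328, 0.02027407, 1.28537739]), array([ 0.20415688, -0.0267493 , -0.97863981]))
scene 47.781052172994 (array([ 0.63939955, -0.96103155,  0.6086192 ]), array([-0.13181196,  0.87003824, -0.47536499]))
{'time': 0.1, 'q': array([ 8.44923648e+01,  2.33700574e+00,  4.80884802e+00, -2.49179658e-02,
       -9.25599445e+01, -1.91211555e+01]), 'qvel': array([ 1.39703128e-02, -1.15686823e-01,  1.48979752e-01,  1.95314373e-01,
        1.83785001e-05,  1.26207282e-02]), 'effort': array([-4.64064200e-03, -3.69344044e+01,  3.48280835e+01,  6.95190892e+00,
       -4.62445314e-03,  5.58125151e-06]), 'ee_pos': array([0.24983036, 0.54520279, 0.23036346]), 'orientation': array([ 1.79908604e+02, -5.33800226e-03, -2.46276926e+01]), 'contact_force': array([-0.40369675,  0.48671637, -1.05261701]), 'torque': array([-0.00275762,  0.0364182 ,  0.02896345]), 'grasp_force': 0.0, 'width': 0.08534381145091155}
```

View pics/top0b.png

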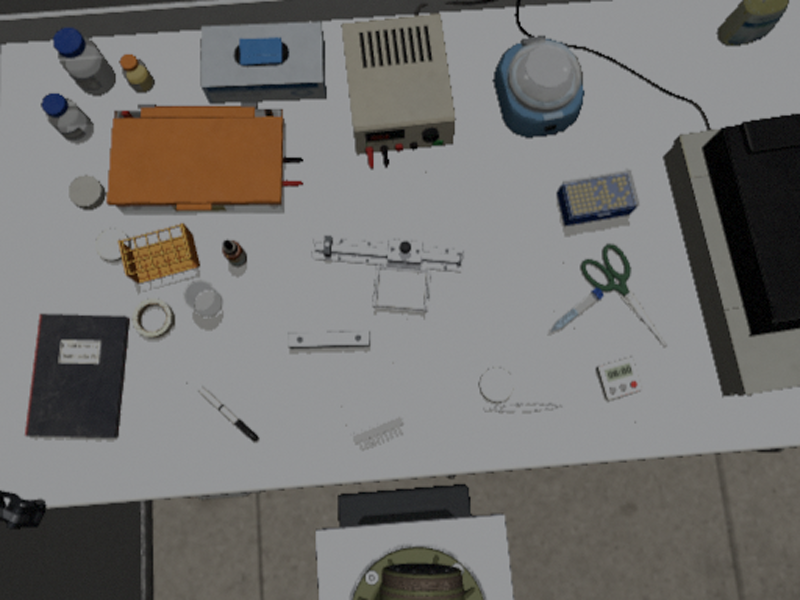

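View pics/scene0.png

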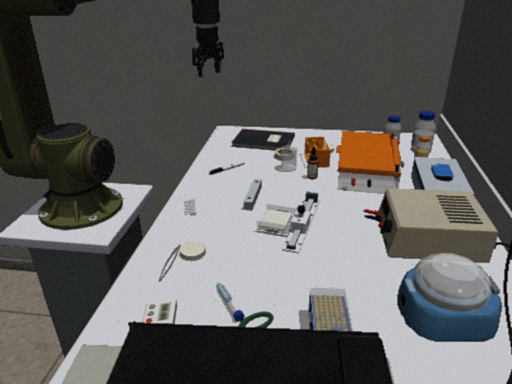

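The top view (scaled ×1.5625) shows the rail from (313,250) to (462,262), the post at (405,248), the tray mouth near (400,310) and the dam at about (329,340). The beaker and dropper are well to the left. I'll enlarge this area.

```bash
python3 - <<'E'
from h import *
t=ld('top0')['image'][145:235,175:305]
t=cv2.resize(t,None,fx=6,fy=6,interpolation=cv2.INTER_CUBIC); cv2.imwrite('pics/topc.png',t)
E
```

```text
(no output)
```

View pics/topc.png

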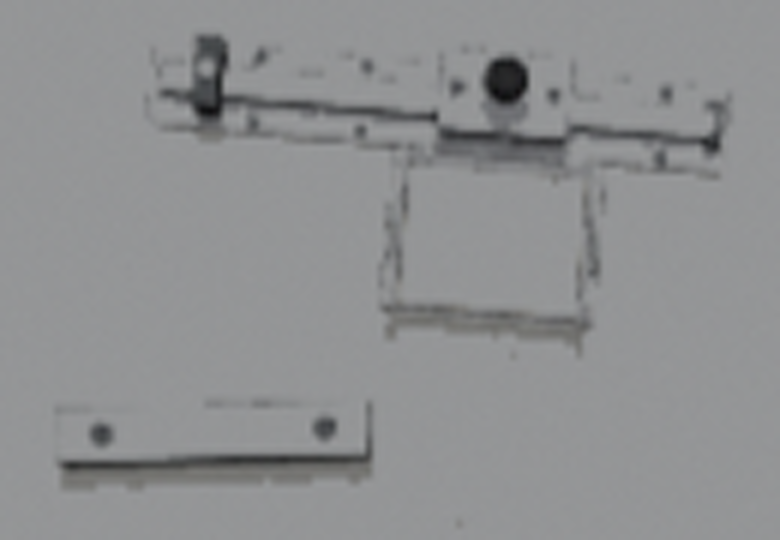

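Crop: the post top is at (506,80), the end stop at (210,50), the bar's near edge runs (165,95)–(715,141), and the tray mouth edge runs (388,308)–(588,323). The dam's top corners are (57,405), (370,402), (370,459) and (62,464).

```bash
python3 - <<'E'
from h import *
c=ld('top0'); np.set_printoptions(precision=4,suppress=True)
P=lambda x,y,z: onz(c,175+(x+.5)/6-.5,145+(y+.5)/6-.5,z)
post=P(506,80,.066); print('post',post)
a,b=P(165,95,.016),P(715,141,.016); d=(a-b); yaw=np.degrees(np.arctan2(-d[0],d[1])); print('rail line',a,b,yaw)
m1,m2=P(388,308,.012),P(588,323,.012); d=m1-m2; print('mouth',m1,m2,(m1+m2)/2,np.linalg.norm(d),np.degrees(np.arctan2(-d[0],d[1])))
D=[P(x,y,.028) for x,y in((57,405),(370,402),(370,459),(62,464))]; print(D,np.mean(D,0))
for i,j in((0,1),(3,2)): 
  d=D[i]-D[j]; print(np.linalg.norm(d),np.degrees(np.arctan2(-d[0],d[1])))
s=P(210,40,.033); print('stop top',s)
# second view: post in scene
s=ld('scene0'); print(pix(s,post))
for n,p in(('dam',np.mean(D,0)),('m',(m1+m2)/2),('m1',m1),('m2',m2)): print(n,pix(s,p))
im=cv2.resize(s['image'][170:260,225:335],None,fx=7,fy=6.6,interpolation=cv2.INTER_CUBIC)
im=cv2.resize(s['image'][170:260,225:335],None,fx=6.5,fy=6.5,interpolation=cv2.INTER_CUBIC); cv2.imwrite('pics/scc.png',im)
E
```

```text
post [ 0.6055 -0.0285  0.066 ]
rail line [0.6252 0.1276 0.016 ] [ 0.5829 -0.1242  0.016 ] -9.541262681488773
mouth [0.5173 0.0322 0.012 ] [ 0.503  -0.0584  0.012 ] [ 0.5102 -0.0131  0.012 ] 0.09172829295002852 -8.966784856672676
[array([0.4817, 0.1835, 0.028 ]), array([0.4718, 0.0433, 0.028 ]), array([0.4461, 0.0453, 0.028 ]), array([0.4548, 0.1826, 0.028 ])] [0.4636 0.1137 0.028 ]
0.140464903218021 -4.035535326604828
0.13763788889417924 -3.652434928152223
stop top [0.6448 0.1041 0.033 ]
[299.0569 206.2671]
dam [251.4543 189.7055]
m [261.8323 218.9685]
m1 [266.6954 210.2803]
m2 [256.629  228.2643]
```

View pics/scc.png

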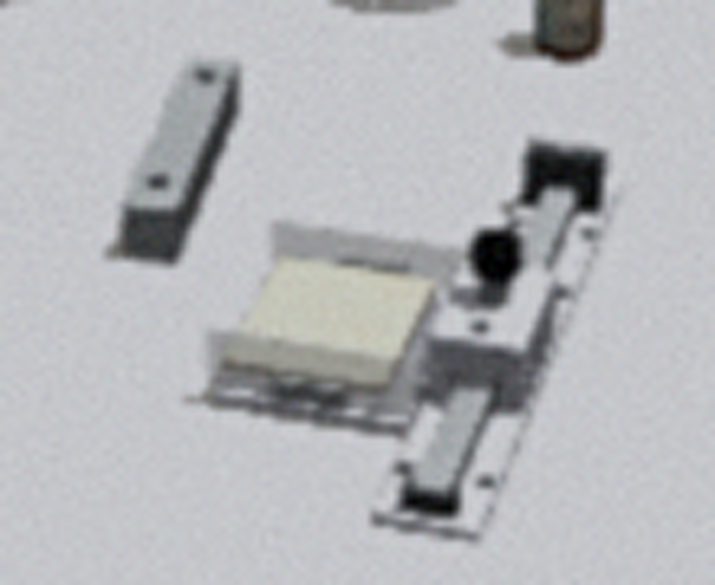

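The gel-filled tray sits in front of the shoe, the post is about 2 px off the prediction, and the tray corners agree across both views. The rail yaw is about −9.3° and the shoe needs about 0.10 m more travel. Next I move above the shoe's −y side with the fingers shut.

```bash
cat >> h.py <<'E'
from scipy.spatial.transform import Rotation as Ro
def to(p,yaw):
    s=state(); R=Ro.from_euler('xyz',s['orientation'],degrees=True); T=Ro.from_euler('xyz',[180,0,yaw],degrees=True)
    print('turn',np.round((R.inv()*T).as_rotvec()/np.pi,4),'shift',np.round(R.inv().apply(np.array(p)-s['ee_pos'])/.75,4))
E
python3 -m creep '0 0 -0.085 0.776 0.594 0.1 -1;0 0 -0.085 0.776 0.594 0.1 -1;0 0 -0.085 0.776 0.594 0.1 -1;0 0 -0.085 0.776 0.594 0.1 -1;0 0 -0.085 0.776 0.594 0.1 -1;0 0 -0.085 0.776 0.594 0.1 -1;0 0 -0.085 0.776 0.594 0.1 -1;0 0 -0.085 0.776 0.594 0.1 -1;0 0 -0.085 0.776 0.594 0.1 -1;0 0 -0.085 0.776 0.594 0.1 -1;0 0 -0.085 0.776 0.594 0.1 -1;0 0 -0.085 0.776 0.594 0.1 -1;0 0 -0.085 0.776 0.594 0.1 -1;0 0 -0.085 0.776 0.594 0.1 -1;0 0 -0.085 0.776 0.594 0.1 -1;0 0 -0.085 0.776 0.594 0.1 -1' 40
python3 - <<'E'
from h import *
to([.5934,-.1025,.045],-9.3); print(state()['q'])
c=shot('wrist','w1')
E
```

```text
time: 2.1
ee_pos: [0.5934, -0.1011, 0.1569]
orientation: [-180.0, -0.1, -9.2]
contact_force: [-0.5, -0.3, 0.4]
width: -0.0002
grasp_force: 0.0
turn [-0.0001 -0.0003  0.0003] shift [0.0002 0.0019 0.1492]
[ 9.38741477e+00  2.78772155e+00 -2.37581866e+00  3.44367414e-03
 -8.47821416e+01  7.13749794e+01]
```

View pics/w1.png

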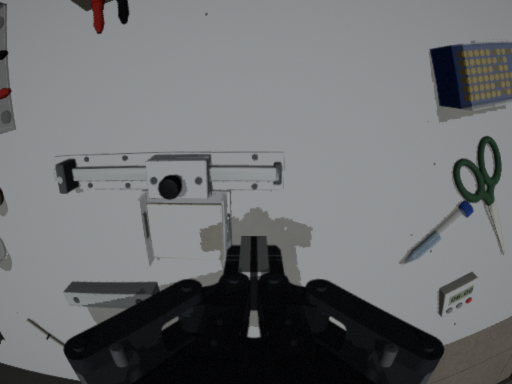

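The wrist view shows the rail level in the image, with the shoe at (147–211, 157–198), the post at (170,187), the end stop at (66,175) and the dam top at (66–158, 284–305). I'll refine the positions with the fisheye rays.

```bash
cat >> h.py <<'E'
def wz(c,u,v,z):
    f=c['image'].shape[0]/2/np.tan(np.radians(c['fovy'])/2)
    R=cv2.Rodrigues(np.array(c['rvec'],float))[0]; o=-R.T@np.array(c['tvec'],float).ravel()
    a,b=u-c['cx'],v-c['cy']; r=np.hypot(a,b); th=r/f; k=np.sin(th)/max(r,1e-9)
    d=R.T@np.array([a*k,b*k,np.cos(th)]); return o+d*(z-o[2])/d[2]
E
python3 - <<'E'
from h import *
np.set_printoptions(precision=4,suppress=True)
c=ld('w1')
for n,u,v,z in(('post',170,187,.066),('shoeFR',211,157,.038),('shoeNR',211,197,.038),('shoeNL',148,198,.038),('stop top R',75,160,.033),('capNR',284,189,0),('footFR',284,152,0),('footFL',56,155,0)): print(n,wz(c,u,v,z))
g=cv2.resize(c['image'][140:320,40:300],None,fx=3,fy=3,interpolation=cv2.INTER_CUBIC); cv2.imwrite('pics/w1c.png',g)
E
```

```text
post [ 0.6111 -0.0317  0.066 ]
shoeFR [ 0.6251 -0.0668  0.038 ]
shoeNR [ 0.5873 -0.0591  0.038 ]
shoeNL [0.5962 0.0036 0.038 ]
stop top R [0.6487 0.0791 0.033 ]
capNR [ 0.5711 -0.1301  0.    ]
footFR [ 0.6109 -0.1354  0.    ]
footFL [0.6573 0.13   0.    ]
```

View pics/w1c.png

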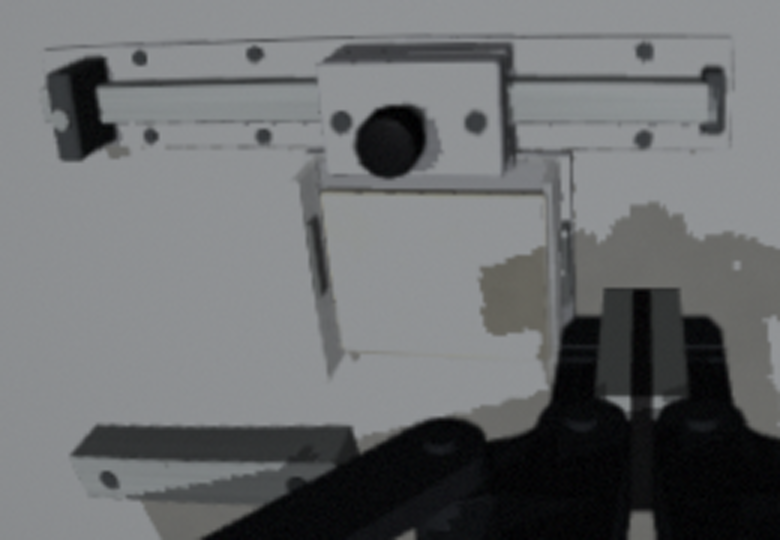

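```bash
python3 -m creep '0 0 0.002 0.005 0.005 0.05 -1;0 0 0.002 0.005 0.005 0.1 -1;0 0 0.002 0.005 0.005 0.14 -1;0 0 0.002 0.005 0.005 0.165 -1;0 0 0.002 0.005 0.005 0.176 -1;0 0 0.002 0.005 0.005 0.176 -1;0 0 0.002 0.005 0.005 0.176 -1'
python3 -m creep '0 0 0 0 -0.01 0 -1;0 0 0 0 -0.02 0 -1;0 0 0 0 -0.03 0 -1;0 0 0 0 -0.04 0 -1;0 0 0 0 -0.05 0 -1;0 0 0 0 -0.06 0 -1;0 0 0 0 -0.06 0 -1'
```

```text
time: 3.02
ee_pos: [0.5974, -0.1064, 0.0258]
orientation: [-180.0, -0.1, -9.7]
contact_force: [0.5, 1.1, 0.1]
width: 0.0002
grasp_force: 0.0
time: 3.9
ee_pos: [0.6042, -0.0614, 0.0242]
orientation: [-180.0, 0.0, -9.7]
contact_force: [0.0, 0.2, -0.5]
width: 0.0002
grasp_force: 0.0
```

```bash
python3 -m creep '0 0 0 0 -0.01 0 -1;0 0 0 0 -0.02 0 -1;0 0 0 0 -0.03 0 -1;0 0 0 0 -0.04 0 -1;0 0 0 0 -0.05 0 -1;0 0 0 0 -0.06 0 -1;0 0 0 0 -0.07 0 -1;0 0 0 0 -0.08 0 -1;0 0 0 0 -0.09 0 -1'
python3 -m creep '0 0 0 0 -0.004 0 -1;0 0 0 0 -0.008 0 -1;0 0 0 0 -0.012 0 -1;0 0 0 0 -0.016 0 -1'
python3 - <<'E'
from h import *
c=shot('wrist','w2'); shot('top','t2')
cv2.imwrite('pics/w2c.png',cv2.resize(c['image'][120:330,60:310],None,fx=2.8,fy=2.8,interpolation=cv2.INTER_CUBIC))
E
```

```text
time: 5.03
ee_pos: [0.6155, 0.005, 0.0243]
orientation: [180.0, 0.0, -9.7]
contact_force: [1.8, -2.8, -0.4]
width: -0.0
grasp_force: 1.4
time: 5.52
ee_pos: [0.6175, 0.0164, 0.0243]
orientation: [180.0, 0.0, -9.7]
contact_force: [0.2, -3.0, -0.5]
width: -0.0002
grasp_force: 1.3
```

View pics/w2c.png

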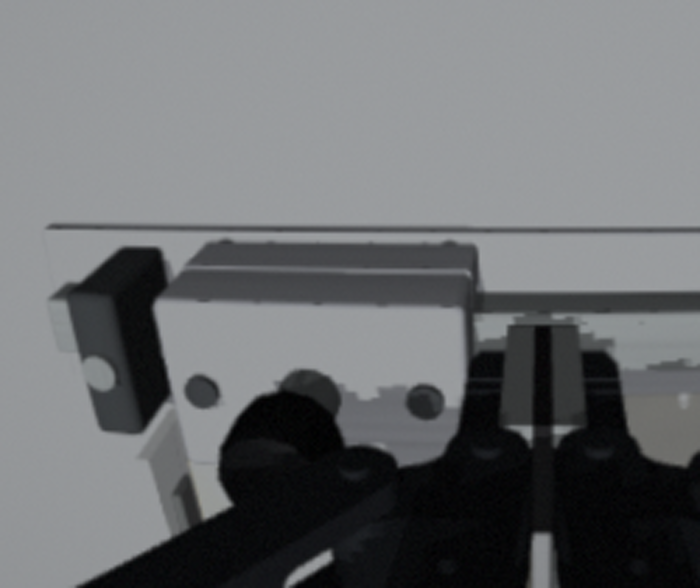

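The shoe is now close to the end stop, with a gap of a few mm between the stop's top edge at crop x≈165 and the shoe. Pushing dragged at about 3 N. I'll continue slowly until the force rises.

```bash
python3 -m creep '0 0 0 0 -0.003 0 -1;0 0 0 0 -0.006 0 -1;0 0 0 0 -0.008 0 -1'
python3 -m creep '0 0 0 0 -0.0015 0 -1;0 0 0 0 -0.003 0 -1;0 0 0 0 -0.004 0 -1'
python3 -m creep '0 0 0 0 -0.001 0 -1;0 0 0 0 -0.002 0 -1;0 0 0 0 -0.003 0 -1'
```

```text
time: 6.0
ee_pos: [0.6185, 0.0223, 0.0243]
orientation: [180.0, 0.0, -9.7]
contact_force: [0.8, -2.4, -0.9]
width: -0.0001
grasp_force: 1.3
time: 6.38
ee_pos: [0.619, 0.0253, 0.0243]
orientation: [180.0, -0.0, -9.7]
contact_force: [0.6, -2.2, -0.6]
width: 0.0002
grasp_force: 1.3
time: 6.75
ee_pos: [0.6193, 0.0272, 0.0243]
orientation: [180.0, 0.0, -9.7]
contact_force: [-0.2, -4.6, -1.0]
width: -0.0002
grasp_force: 2.4
```

```bash
python3 -m creep '0 0 0 0 -0.001 0 -1;0 0 0 0 -0.002 0 -1;0 0 0 0 -0.002 0 -1'
python3 -m creep '0 0 0 0 -0.001 0 -1;0 0 0 0 -0.002 0 -1;0 0 0 0 -0.002 0 -1'
```

```text
time: 7.12
ee_pos: [0.6193, 0.0273, 0.0243]
orientation: [179.8, 0.0, -9.7]
contact_force: [-0.4, -8.7, -0.0]
width: -0.0002
grasp_force: 4.0
time: 7.5
ee_pos: [0.6193, 0.0275, 0.0243]
orientation: [179.7, 0.1, -9.8]
contact_force: [-1.1, -12.8, -0.4]
width: -0.0
grasp_force: 6.1
```

Force rose to about 13 N with no further motion, so the carrier is home. I'll back off and look at the dam and mouth from above.

```bash
python3 -m creep '0 0 0 0 0.02 0 -1;0 0 0 0 0.04 0 -1;0 0 0 0 0.04 -0.08 -1;0 0 0 0 0.04 -0.16 -1;0 0 0 0 0.04 -0.22 -1;0 0 0 -0.08 0 -0.22 -1;0 0 0 -0.16 -0.04 -0.22 -1;0 0 0 -0.23 -0.045 -0.22 -1;0 0 0 -0.3 -0.045 -0.22 -1;0 0 0 -0.305 -0.045 -0.22 0.1;0 0 0 -0.305 -0.045 -0.22 0.1;0 0 0 -0.305 -0.045 -0.22 0.1'
python3 - <<'E'
from h import *
c=shot('wrist','w3'); t=shot('top','t3')
a=cv2.resize(c['image'][90:290,130:390],None,fx=3,fy=3,interpolation=cv2.INTER_CUBIC); cv2.imwrite('pics/w3c.png',a)
E
```

```text
time: 9.0
ee_pos: [0.4006, 0.1019, 0.189]
orientation: [180.0, 0.0, -9.7]
contact_force: [1.1, 0.0, 0.2]
width: 0.0469
grasp_force: 0.0
```

View pics/w3c.png

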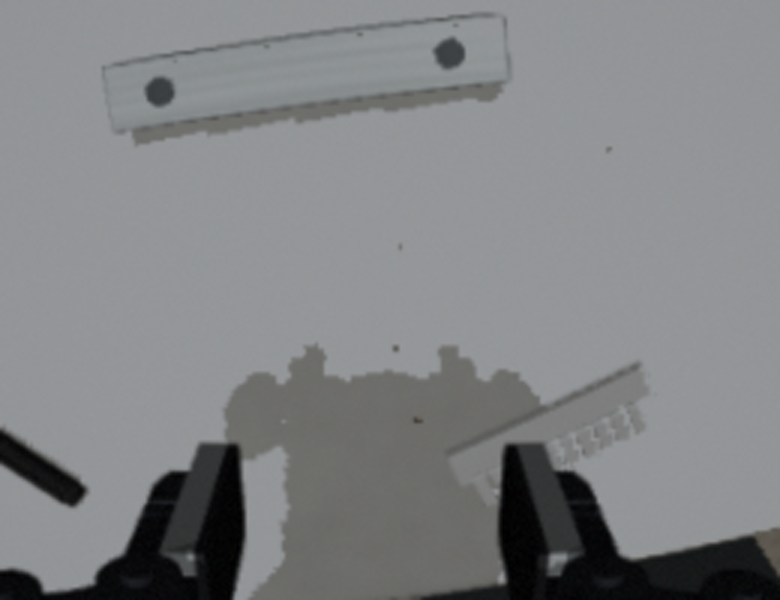

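The crop shows the dam's top corners at (104,67), (503,15), (509,79) and (113,130), and the comb at lower right. I'll compute the dam pose and view the mouth in both cameras in one picture.

```bash
python3 - <<'E'
from h import *
np.set_printoptions(precision=4,suppress=True)
c=ld('w3'); t=ld('t3')
D=np.array([wz(c,130+(x+.5)/3-.5,90+(y+.5)/3-.5,.028) for x,y in((104,67),(503,15),(509,79),(113,130))])
print(D,D.mean(0))
d=D[0]+D[3]-D[1]-D[2]; print(np.linalg.norm(d)/2,np.degrees(np.arctan2(-d[0],d[1])))
a=cv2.resize(c['image'][0:130,130:390],None,fx=3,fy=3,interpolation=cv2.INTER_CUBIC)[:300]
b=cv2.resize(t['image'][140:230,150:280],None,fx=3.3,fy=3.3,interpolation=cv2.INTER_CUBIC)
m=np.zeros((600,780,3),np.uint8); m[:300]=a; m[300:300+b.shape[0],:b.shape[1]]=b; cv2.imwrite('pics/m3.png',m)
E
```

```text
[[0.4811 0.1826 0.028 ]
 [0.4737 0.0446 0.028 ]
 [0.4516 0.0458 0.028 ]
 [0.4586 0.1843 0.028 ]] [0.4662 0.1143 0.028 ]
0.1384002794103252 -2.978465920221141
```

View pics/m3.png

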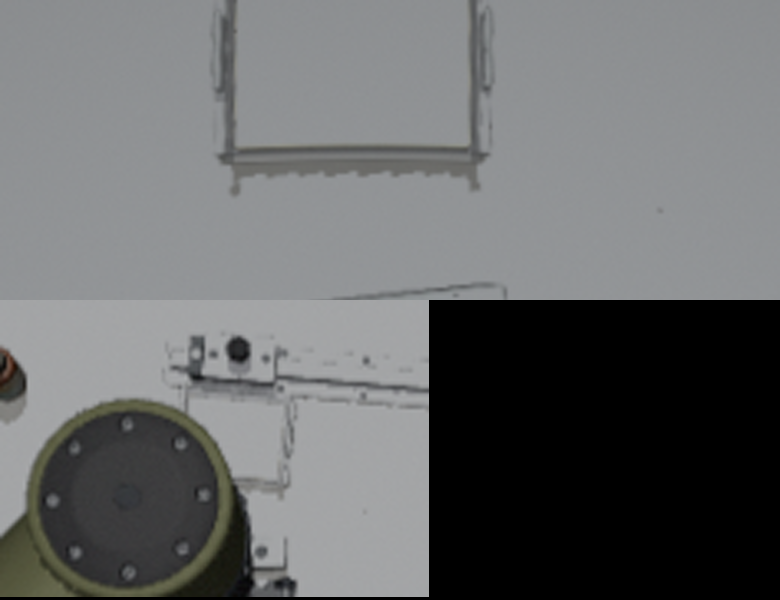

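The mouth's lower edge runs from (222,160) to (487,158) in the crop, and the shoe abuts the stop in the top view.

```bash
python3 - <<'E'
from h import *
np.set_printoptions(precision=4,suppress=True)
c=ld('w3')
M=np.array([wz(c,130+(x+.5)/3-.5,(y+.5)/3-.5,.010) for x,y in((222,160),(487,158))]); d=M[0]-M[1]
yaw=np.degrees(np.arctan2(-d[0],d[1])); m=M.mean(0); print(M,m,np.linalg.norm(d),yaw)
y=np.radians(-9.8); ux=np.array([np.cos(y),np.sin(y)]); uy=np.array([-np.sin(y),np.cos(y)])
g=m[:2]-np.array([.4655,.1143]); print('dam->mouth ux,uy',g@ux,g@uy)
pre=m[:2]-ux*.047; print('pre',pre)
to([.4655,.1143,.09],-93.4)
E
```

```text
[[0.5354 0.1328 0.01  ]
 [0.5198 0.0403 0.01  ]] [0.5276 0.0866 0.01  ] 0.09381632183531056 -9.580661631831422
dam->mouth ux,uy 0.0658956435534429 -0.01676891988774777
pre [0.4813 0.0946]
turn [ 0.0006 -0.      0.4647] shift [ 0.0827 -0.0313  0.1316]
```

```bash
python3 -m creep '0 0 0.06 0.083 -0.031 0.13 0.1;0 0 0.12 0.083 -0.031 0.13 0.1;0 0 0.18 0.083 -0.031 0.13 0.1;0 0 0.24 0.083 -0.031 0.13 0.1;0 0 0.3 0.083 -0.031 0.13 0.1;0 0 0.36 0.083 -0.031 0.13 0.1;0 0 0.42 0.083 -0.031 0.13 0.1;0 0 0.465 0.083 -0.031 0.13 0.1;0 0 0.465 0.083 -0.031 0.13 0.1;0 0 0.465 0.083 -0.031 0.13 0.1;0 0 0.465 0.083 -0.031 0.13 0.1'
python3 - <<'E'
from h import *
to([.4655,.1143,.007],-93.4)
E
```

```text
time: 10.48
ee_pos: [0.4654, 0.1145, 0.0916]
orientation: [180.0, -0.0, -93.3]
contact_force: [-0.4, 0.2, 0.3]
width: 0.047
grasp_force: 0.0
turn [ 0.0001 -0.0001  0.0005] shift [ 0.0002 -0.0002  0.1129]
```

```bash
python3 -m creep '0 0 0 0 0 0.04 0.1;0 0 0 0 0 0.08 0.1;0 0 0 0 0 0.1 0.1;0 0 0 0 0 0.112 0.1;0 0 0 0 0 0.112 0.1;0 0 0 0 0 0.112 -1;0 0 0 0 0 0.112 -1;0 0 0 0 0 0.112 -1;0 0 0 0 0 0.112 -1;0 0 0 0 0 0.112 -1' 25
python3 - <<'E'
from h import *
to([.4813,.0946,.007],-99.7)
E
```

```text
time: 11.72
ee_pos: [0.4662, 0.115, 0.0091]
orientation: [-179.9, 0.0, -93.4]
contact_force: [-1.3, -0.1, 6.4]
width: 0.0233
grasp_force: 27.4
turn [-0.0007  0.0003  0.0352] shift [ 0.0259 -0.0217  0.0028]
```

```bash
python3 -m creep '0 0 0.009 0.0065 -0.0055 0 -1;0 0 0.018 0.013 -0.011 0 -1;0 0 0.026 0.0195 -0.0165 0 -1;0 0 0.035 0.026 -0.022 0 -1;0 0 0.035 0.026 -0.022 0 -1;0 0 0.035 0.026 -0.022 0 -0.35;0 0 0.035 0.026 -0.022 0 -0.15;0 0 0.035 0.026 -0.022 0 -0.1;0 0 0.035 0.026 -0.022 -0.03 -0.1;0 0 0.035 0.026 -0.022 -0.08 -0.1;0 0 0.035 0.026 -0.022 -0.13 -0.1;0 0 0.035 0.026 -0.022 -0.13 -0.1'
python3 - <<'E'
from h import *
np.set_printoptions(precision=4,suppress=True)
y=np.radians(-9.8); ux=np.array([np.cos(y),np.sin(y)])
p=np.array([.4813,.0946])-ux*.045; print(p); to([p[0],p[1],.1],-9.7)
E
```

```text
time: 13.22
ee_pos: [0.4823, 0.0948, 0.1088]
orientation: [-179.7, 0.2, -99.7]
contact_force: [-0.0, 0.2, -0.3]
width: 0.0384
grasp_force: 0.0
[0.437  0.1023]
turn [-0.002  -0.0005 -0.4999] shift [0.0003 0.0613 0.0114]
```

```bash
python3 -m creep '0 0 -0.06 0 0.061 0 0.4;0 0 -0.12 0 0.061 0 0.4;0 0 -0.18 0 0.061 0 0.4;0 0 -0.24 0 0.061 0 0.4;0 0 -0.3 0 0.061 0 0.4;0 0 -0.36 0 0.061 0 0.4;0 0 -0.42 0 0.061 0 0.4;0 0 -0.48 0 0.061 0 0.4;0 0 -0.5 0 0.061 0 0.4;0 0 -0.5 0 0.061 0 0.4;0 0 -0.5 0 0.061 0 0.4'
python3 - <<'E'
from h import *
np.set_printoptions(precision=4,suppress=True)
to([.437,.1023,.006],-9.7)
c=shot('wrist','w4'); a=cv2.resize(c['image'][30:230,130:390],None,fx=3,fy=3,interpolation=cv2.INTER_CUBIC); cv2.imwrite('pics/w4c.png',a)
E
```

```text
time: 14.6
ee_pos: [0.4353, 0.1017, 0.1048]
orientation: [180.0, 0.0, -9.8]
contact_force: [-0.6, 0.0, 1.0]
width: 0.0604
grasp_force: 0.0
turn [ 0.0002  0.0002 -0.0004] shift [ 0.0022 -0.0012  0.1317]
```

View pics/w4c.png

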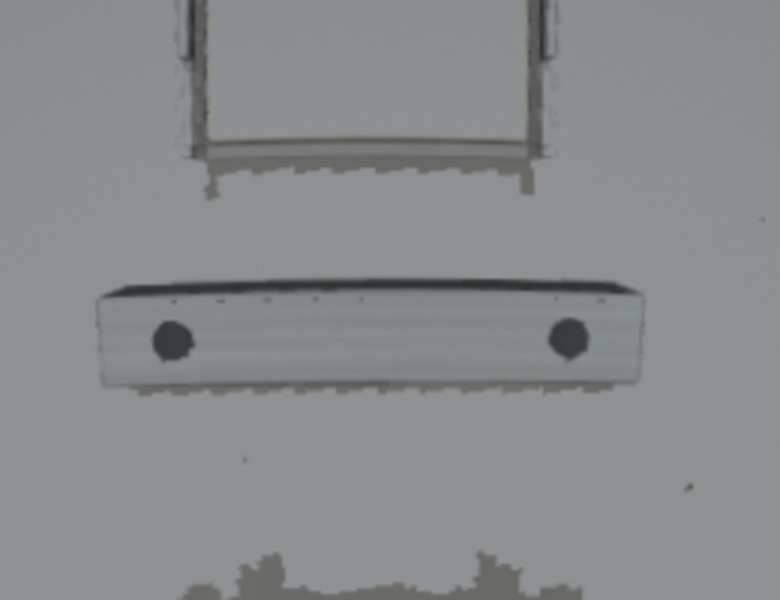

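The dam is parallel to the mouth and centred on it: dam x 98–645 against tray x 185–550, with no tilt visible. I'll descend behind it and push with both fingertips.

```bash
python3 -m creep '0 0 0 0 -0.001 0.05 0.4;0 0 0 0 -0.001 0.09 0.4;0 0 0 0 -0.001 0.12 0.4;0 0 0 0 -0.001 0.13 0.4;0 0 0 0 -0.001 0.13 0.4;0 0 0 0 -0.001 0.13 0.4'
python3 -m creep '0 0 0 0.008 0 0 0.4;0 0 0 0.014 0 0 0.4;0 0 0 0.02 0 0 0.4;0 0 0 0.026 0 0 0.4;0 0 0 0.032 0 0 0.4;0 0 0 0.038 0 0 0.4;0 0 0 0.044 0 0 0.4;0 0 0 0.05 0 0 0.4;0 0 0 0.055 0 0 0.4;0 0 0 0.06 0 0 0.4;0 0 0 0.064 0 0 0.4'
python3 -m creep '0 0 0 0.002 0 0 0.4;0 0 0 0.004 0 0 0.4;0 0 0 0.005 0 0 0.4;0 0 0 0.006 0 0 0.4'
```

```text
time: 15.4
ee_pos: [0.4363, 0.1029, 0.009]
orientation: [-179.9, -0.1, -9.7]
contact_force: [-0.3, 0.7, 0.2]
width: 0.0596
grasp_force: 0.0
time: 16.77
ee_pos: [0.4832, 0.0944, 0.0078]
orientation: [180.0, 0.0, -9.7]
contact_force: [-2.0, 0.4, 0.6]
width: 0.06
grasp_force: 1.0
time: 17.27
ee_pos: [0.4874, 0.0937, 0.0077]
orientation: [180.0, 0.0, -9.7]
contact_force: [-1.3, 0.1, 0.1]
width: 0.0597
grasp_force: 0.8
```

```bash
python3 -m creep '0 0 0 0.002 0 0 0.4;0 0 0 0.004 0 0 0.4;0 0 0 0.005 0 0 0.4;0 0 0 0.005 0 0 0.4'
python3 -m creep '0 0 0 0.001 0 0 0.4;0 0 0 0.002 0 0 0.4;0 0 0 0.003 0 0 0.4;0 0 0 0.003 0 0 0.4'
python3 -m creep '0 0 0 0.001 0 0 0.4;0 0 0 0.002 0 0 0.4;0 0 0 0.002 0 0 0.4'
```

```text
time: 17.77
ee_pos: [0.4912, 0.0931, 0.0078]
orientation: [180.0, -0.0, -9.7]
contact_force: [-0.8, 0.1, -0.0]
width: 0.0599
grasp_force: 0.4
time: 18.27
ee_pos: [0.4921, 0.0929, 0.0077]
orientation: [180.0, 0.2, -9.7]
contact_force: [-9.8, 2.9, 5.7]
width: 0.0597
grasp_force: 4.9
time: 18.65
ee_pos: [0.4921, 0.0928, 0.0077]
orientation: [179.9, 0.3, -9.7]
contact_force: [-18.4, 3.6, 10.8]
width: 0.0598
grasp_force: 9.5
```

The force rose sharply at the expected position, so the bar is flush. I'll retreat straight back and check.

```bash
python3 -m creep '0 0 0 -0.002 0 0 0.4;0 0 0 -0.005 0 0 0.4;0 0 0 -0.015 0 0 0.4;0 0 0 -0.03 0 0 0.4;0 0 0 -0.06 0 0 0.4;0 0 0 -0.06 0 -0.06 0.4;0 0 0 -0.06 0 -0.13 0.4;0 0 0 -0.08 0 -0.2 0.4;0 0 0 -0.08 0 -0.2 0.4;0 0 0 -0.08 0 -0.2 0.4'
python3 - <<'E'
from h import *
c=shot('wrist','w5'); s=shot('scene','s5')
a=cv2.resize(c['image'][10:150,130:390],None,fx=2.5,fy=2.5,interpolation=cv2.INTER_CUBIC)[:300]
b=cv2.resize(s['image'][170:245,220:330],None,fx=4,fy=4,interpolation=cv2.INTER_CUBIC)
m=np.zeros((600,650,3),np.uint8); m[:300]=a; m[300:600,:440]=b; cv2.imwrite('pics/m5.png',m)
E
```

```text
time: 19.9
ee_pos: [0.4351, 0.1028, 0.1574]
orientation: [-180.0, 0.0, -9.7]
contact_force: [-1.0, -0.2, -0.4]
width: 0.0597
grasp_force: 0.0
```

View pics/m5.png

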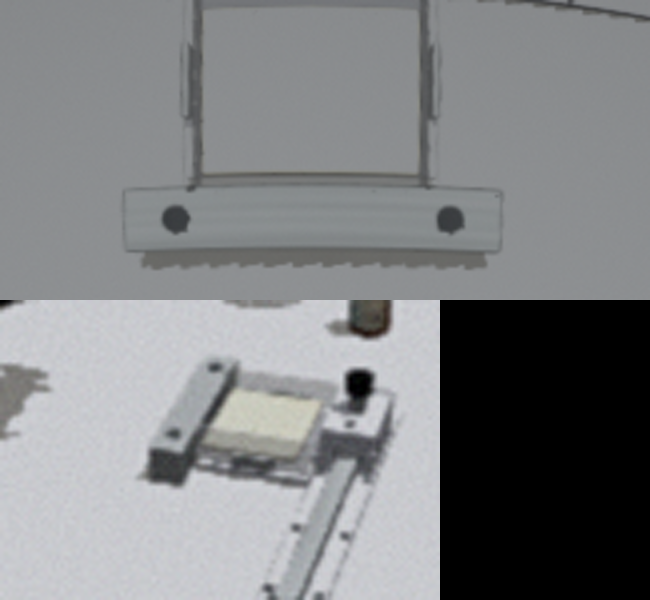

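The bar stands upright and flush, covering the whole mouth, with about 25 mm spare at each end. The lateral force during the push was only about 0.5 N, below the carrier's slide friction, so the carrier should still be home.

```bash
python3 -c "from workcell import *; print(sign_off())"
```

```text
the job is handed in; nothing more can be done
None
```

The carrier was pushed home against the end stop, then the dam bar was slid upright and flush across the whole tray mouth; nothing else was touched, and the job was handed in at about 20 s.

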